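# Swing down the column locker's wide hatch with the hook pole

### The job

Take the hook pole from its rest, put its hook down through the eye on the wide hatch of the white locker and swing that hatch down until it is fully open, then lay the pole back in its rest. Leave the narrow hatch shut and do not touch the locker or its hatches with the gripper.

Things in the scene. Friction and masses are not known exactly. Their poses are not given: they have to be found in the camera images.
- hook_pole: loose pole, 0.14 kg: a square light-wood handle 145 long, 22 wide and 22 high, and ahead of it a 7 mm steel rod whose end is bent straight down as a hook. Lies level in the rest. Origin on the handle's underside, below the grip point; x runs along the pole towards the hook, z up. In this frame (mm) the handle spans x -75 to 70, y -11 to 11, z 0 to 22; the rod's centre line runs at z 11 to x 160, then down to z -24.5. It balances about 8 mm ahead of the grip point.
- pole_grip (a point): point at the middle of the pole's handle (half-way up), the place to grip it across its 22 mm width; axes as the pole's. In the rest it is free for 45 mm either way along the handle
- pole_tip (a point): lower end of the pole's hook: 160 mm ahead of pole_grip along the pole's x and 35.5 mm below it; the hook is 7 mm thick; axes as the pole's
- locker: fixed white locker on the bench, 130 deep, 270 wide, 270 high, with two drop-down hatches side by side in the upper part of its front (the wide one 153 wide, the narrow one 83, both of grey metal, 153 high). Origin at the centre of its underside, z up, its front faces its own -x; the wide hatch is on its +y side
- wide_hinge (a point): middle of the wide hatch's hinge line, along the hatch's lower edge, 105 mm above the bench; fixed in the locker, axes as the locker's (the front faces -x)
- wide_eye (a point): centre of the steel eye on the wide hatch: a ring 28 mm inside, of 5 mm wire, that lies level when the hatch is shut and stands out from the hatch's face near its top, so that a hook can be put in from above. It swings with the hatch: shut, it is 120 mm above wide_hinge and 29 mm in front of it; 24 mm from the hatch's face
- wide_hatch (a joint): angle of the wide hatch (rad): 0 shut and upright, 1.57 fully open (level, its top edge swung forward and down); it stops there. Friction (0.2 N m, about 2 N at the eye) holds it where it is while nearly upright; pulled beyond about 0.5 rad it sinks the rest of the way by itself, damped, in 1 to 2 s, and the eye slips down off the hook
- narrow_hatch (a joint): angle of the narrow hatch beside it, with an eye of the same kind 132 mm from the wide one's: 0 shut; is to stay shut
- rest_seat (a point): where pole_grip is when the pole lies in its rest, 76 mm above the bench. The rest is fixed: a dark steel base plate 130 x 75 with two uprights, 50 mm either side of this point along its x axis and 10 thick, each with a notch 27 mm wide at the bottom (65 mm above the bench) that flares to about 54 mm at its top (about 88 mm above the bench). The pole lies along the rest's x axis, hook towards +x

How it is judged:
By the outcome, as a careful person would: the job done as asked, in the order asked, and still so for the second after the job is handed in, with the robot touching nothing.
It also fails if it takes over 58 s, if anything falls off the work surface, if the arm or the gripper's body presses on something with over 40 N, if the wrist force passes 120 N, or if a joint passes its speed limit or range.

### The arm

A 6-joint arm with a two-finger parallel gripper is mounted at the origin on a cart in front of the work surface, level with it; the furniture and walls round the work are solid. World frame = base frame: x ahead of the robot, y to its left, z up, the work surface at z = 0. Lengths are in m, angles in rad, forces in N, time in s.
With the tool pointing down it reaches from about 0.375 to 0.9 m from the base axis. Payload 3.1 kg.
Tool frame: the origin (TCP) lies on the centre line of the jaws, within the pads' length; the fingertips stand robot.tcp_to_tips ahead of it and the grasp point (between the pads) lies 3 mm ahead of it (robot.tcp_to_tips is the distance from the TCP to the fingertips, in m); z points along the fingers, y is the line along which they close (so a half turn about z gives the same grasp; the last joint's range is limited). The gripper opens to 87 mm and grips with 3 to 60 N. Pads are 19 mm wide; open, the fingers measure 117 mm over their backs; the gripper's body (75 mm by 190 mm) begins 51 mm behind the grasp point.
Start: joints at [-1.403, 0.527, 1.433, -0, 1.181, -0.178], TCP at [0.212, -0.588, 0.245] pointing down, gripper open.
Joint ranges: [-3.08, 3.08], [-0.75, 2.2], [0.22, 2.44], [-1.43, 4.57], [0, 2.65], [-2.85, 2.85]. Speed limits (rad/s): [2.79, 2.79, 3.14, 3.14, 3.14, 3.14].

### API

Orientations are given as a unit quaternion [x, y, z, w].
In Python, from rig import robot gives the robot as it stands. The module is installed in compiled form; this text tells all that it offers.
- The arm moves only by the shell command python3 -m jog 'ROWS' [FORCE]. ROWS is JSON, one flat list of numbers, 5 for each row, row after row: the finger opening in m, from 0 to 0.087, then the shift along the tool's x, y, z in m, then the turn about the tool's z in units of 10 degrees (1.0 is 10 degrees). In form: [claw, x, y, z, roll, claw, x, y, z, roll, ...]. A call has 1 to 20 rows; each row shifts and turns the commanded pose from where the row before left it, along the tool's axes as they then stand; what a row does not reach is not made up. A row lasts 1/8 s, in which the tool goes at most 62.5 mm and 10.7 degrees, less where a joint would pass 70% of its speed; a pose out of reach is approached as far as the arm can. A call with a gripper value outside its range is refused whole. The fingers move at their own pace and stop on an object; FORCE is the grip in N (left out, the last holds). Time passes only in rows, so rows that do not move let the fingers close. It gives the time, the measured TCP pose, the force, the opening and the grip force at its end, in the units of the state.
- robot.get_obs(): the state, without advancing time (a new reading comes with each control period).
- robot.camera(name): name is "side" or "top"; returns the picture (420x560x3 uint8, blue, green, red); there is no depth.
- robot.camera_model(name): a dict with "fx", "fy", "cx", "cy" (pixels), "distortion" ([k1, k2, p1, p2, k3] as OpenCV has them; the pictures are not rectified), "R" (3x3) and "t" (3): a world point X has camera coordinates R X + t. Camera axes: x right, y down, z forward; pixel columns grow to the right and rows downward; lengths in m; the calibration is good to about 2 mm. A picture is of the moment at which its call begins. camera_model takes no time and is no camera call.
- robot.hand_in(): hands the job in; it is judged then, once.
Trained networks look in the newest picture that a camera, given by its name, has taken for a name from the list of things; names that differ only in an ending like _2 or _b are one class to them, and where a whole thing is asked for, a point or a joint stands for the part that bears it (a point fixed in the world has none). Each returns a list of dicts, best first, with "conf" (0 to 1); they miss things now and then, are a little off and sometimes report something else, mostly with a low value. They report only what shows in the picture. A call takes as long as a camera call.
- robot.look_for(camera, label): "extent" ([centre column, centre row, width, height] in pixels, round what is visible of it).
- robot.outline_of(camera, label): "region" (420x560 bool, what is visible of it) and "extent" ([centre column, centre row, width, height] in pixels, round what is visible of it).
The state is a dict: "time": time; "q": joint angles; "joint_velocities": joint speeds; "joint_torque": joint torques, N m; "position": TCP position; "tool_rot": TCP orientation; "ft_force": force on the tool from outside, world axes, zero at the start; "moment": the same for the moment, N m; "grip_width": finger opening in m; "grip_force": force on a finger pad.
Only numpy, scipy, OpenCV 4.12 (cv2) and the standard library are available. Lean on these libraries where they do the work, as an engineer would, in place of code of your own. Each camera call takes 0.05 s, during which the arm holds its last target. There are 200 camera calls.

## Working session

There is one attempt and no reset: what is moved stays moved. The work goes in short steps, Python scripts to look and compute and a shell command to move; the robot and the scene stay as the last step left them, time stands still between calls to the robot, and variables do not carry over. Pictures are saved under pics/ and viewed, at most 12 in all, crops included, and the job is handed in when it is done.

```bash
mkdir -p pics
python3 - <<'E'
from rig import robot
import cv2,numpy as np
for n in("side","top"):
    im=robot.camera(n);cv2.imwrite(f"pics/{n}0.png",im)
    m=robot.camera_model(n);R=np.array(m["R"]);print(n,m["fx"],m["cx"],m["cy"],m["distortion"],"pos",(-R.T@np.array(m["t"])).round(3),R.round(2).tolist())
    for l in("hook_pole","locker","wide_eye","narrow_hatch","wide_hatch","rest_seat"):
        print(l,[(np.round(d["extent"],1).tolist(),round(d["conf"],2)) for d in robot.look_for(n,l)][:3])
print(robot.get_obs(),robot.tcp_to_tips)
E
```

```text
side 391.0226082471384 279.7354682085742 208.13686016328447 [-0.08634672  0.          0.          0.          0.        ] pos [0.006 0.589 0.955] [[-0.74, -0.67, -0.0], [-0.5, 0.56, -0.66], [0.44, -0.49, -0.75]]
hook_pole [([206.3, 264.9, 67.8, 54.7], 0.66)]
locker [([338.4, 153.9, 100.5, 109.1], 0.57)]
wide_eye [([312.9, 153.0, 47.3, 50.8], 0.74)]
narrow_hatch [([357.0, 166.0, 34.4, 48.8], 0.98)]
wide_hatch [([315.3, 155.7, 51.0, 50.4], 0.91)]
rest_seat [([196.8, 279.8, 51.3, 58.9], 0.81)]
top 515.5499707455106 276.49491219996656 210.52639679237595 [-0.03559024  0.          0.          0.          0.        ] pos [0.304 0.06  1.531] [[-0.02, -1.0, 0.0], [-0.99, 0.02, -0.13], [0.13, -0.01, -0.99]]
hook_pole [([186.7, 199.3, 68.2, 8.8], 0.83)]
locker [([380.6, 201.3, 98.9, 121.1], 0.69), ([183.5, 199.2, 47.6, 29.0], 0.58)]
wide_eye [([349.1, 191.8, 19.1, 58.8], 0.56)]
narrow_hatch [([367.1, 242.4, 19.8, 29.5], 0.87), ([383.6, 203.8, 98.4, 121.7], 0.38)]
wide_hatch [([351.5, 191.4, 20.8, 65.7], 0.64)]
rest_seat [([195.5, 201.0, 84.2, 14.0], 0.71), ([183.8, 200.1, 46.7, 30.1], 0.69)]
{'time': 0.7, 'q': array([-1.40250637e+00,  5.27462233e-01,  1.43270719e+00,  1.98965378e-05,
        1.18138651e+00, -1.78549434e-01]), 'joint_velocities': array([-2.37437037e-03,  4.08125162e-04,  6.53044959e-05,  6.22874080e-04,
        4.46660497e-04, -1.33549836e-03]), 'joint_torque': array([ 6.56875945e-04, -4.39863467e+01, -1.76949960e+01,  6.32075127e-02,
        5.03342994e-02, -3.30511239e-05]), 'position': array([ 0.21245459, -0.58776047,  0.24456933]), 'tool_rot': array([9.85001104e-01, 1.72548035e-01, 9.10925429e-06, 1.84044406e-05]), 'ft_force': array([-0.28499715, -0.57501735,  0.55552582]), 'moment': array([-0.01605052,  0.02800938,  0.02167532]), 'grip_force': 0.0, 'grip_width': 0.0869866972620832} 0.022
```

Run:
```python
import cv2
a=cv2.imread("pics/top0.png")[120:290,130:450];cv2.imwrite("pics/topc.png",cv2.resize(a,None,fx=2.5,fy=2.5,interpolation=cv2.INTER_CUBIC))
a=cv2.imread("pics/side0.png")[80:330,140:420];cv2.imwrite("pics/sidec.png",cv2.resize(a,None,fx=2.4,fy=2.4,interpolation=cv2.INTER_CUBIC))
```

```text
(no output)
```

View pics/topc.png

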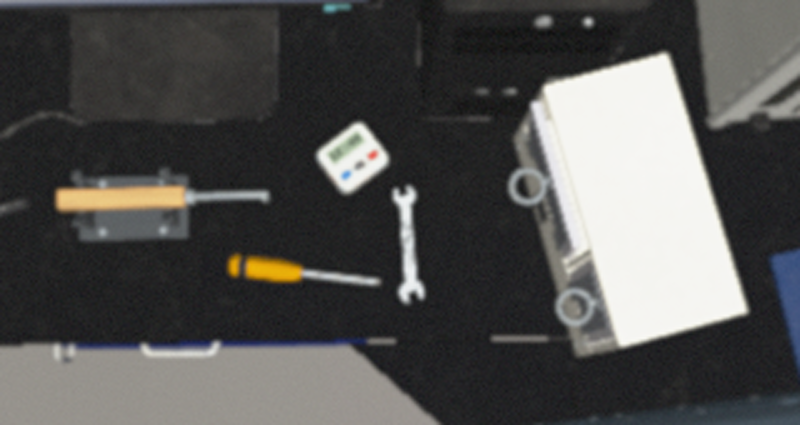

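View pics/sidec.png

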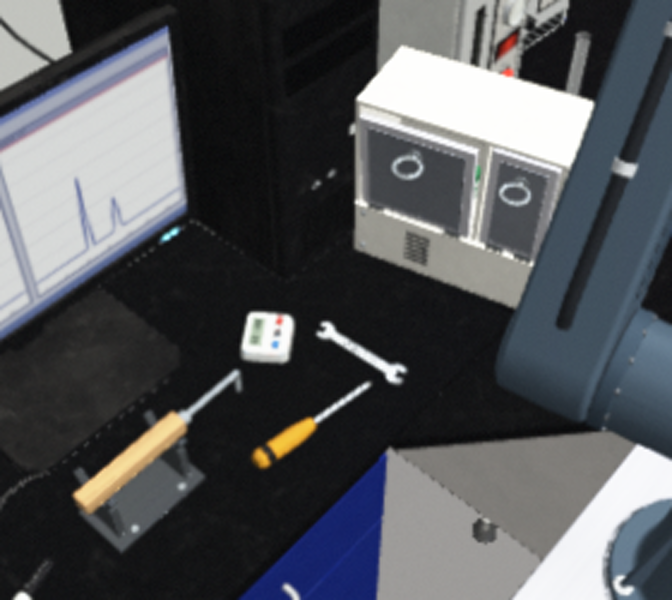

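```bash
cat > h.py <<'E'
from rig import robot
import numpy as np,cv2
from scipy.optimize import least_squares
def proj(n,X):
    m=robot.camera_model(n);R=np.array(m["R"],float);t=np.array(m["t"],float)
    K=np.array([[m["fx"],0,m["cx"]],[0,m["fy"],m["cy"]],[0,0,1]])
    return cv2.projectPoints(np.atleast_2d(np.array(X,float)),cv2.Rodrigues(R)[0],t,K,np.array(m["distortion"],float))[0][:,0]
def ray(n,uv,z):
    return least_squares(lambda p:proj(n,[[*p,z]])[0]-uv,[0.5,0]).x
def T(p,X):
    c,s=np.cos(p[2]),np.sin(p[2]);X=np.atleast_2d(X)
    return np.c_[p[0]+c*X[:,0]-s*X[:,1],p[1]+s*X[:,0]+c*X[:,1],X[:,2]]
E
cat > m.py <<'E'
from h import *
tc=lambda u,v:(130+(u+.5)/2.5-.5,120+(v+.5)/2.5-.5)
sc=lambda u,v:(140+(u+.5)/2.4-.5,80+(v+.5)/2.4-.5)
print("eyes top",ray("top",tc(527,187),.225),ray("top",tc(575,307),.225),"side",ray("side",sc(407,166),.225),ray("side",sc(515,193),.225))
for c in((543,87),(667,53),(747,313),(622,348)):print("corner",ray("top",tc(*c),.27))
print("side corner",ray("side",sc(405,47),.27),ray("side",sc(357,101),.27),ray("side",sc(593,100),.27))
obs=[("top",tc(543,87),0,1),("top",tc(667,53),1,1),("top",tc(747,313),2,1),("top",tc(622,348),3,1),("top",tc(527,187),4,1),("top",tc(575,307),5,1),("side",sc(407,166),4,1),("side",sc(515,193),5,1),("side",sc(405,47),1,1),("side",sc(357,101),0,1),("side",sc(593,100),2,.0)]
def P(p): return T(p,[[-.065,.135,.27],[.065,.135,.27],[.065,-.135,.27],[-.065,-.135,.27],[p[3],.0485,.225],[p[3],-.0835,.225]])
f=lambda p:np.concatenate([w*(proj(n,P(p)[i])[0]-uv) for n,uv,i,w in obs])
r=least_squares(f,[.35,-.3,-1.5,-.09],loss="soft_l1");print("locker",r.x,np.degrees(r.x[2]),f(r.x).round(1).reshape(-1,2).tolist());print(P(r.x)[4:])
po=[("top",tc(57,200),[-.075,0,.087]),("top",tc(186,196),[.07,0,.087]),("top",tc(267,196),[.1635,0,.076]),("side",sc(239,373),[.1615,0,.079]),("side",sc(240,390),[.16,0,.0405])]
f=lambda p:np.concatenate([proj(n,T(p,X))[0]-uv for n,uv,X in po])
r=least_squares(f,[.35,.2,-1.5],loss="soft_l1");print("pole",r.x,np.degrees(r.x[2]),f(r.x).round(1).reshape(-1,2).tolist())
E
python3 m.py
```

```text
eyes top [ 0.5198538  -0.11229266] [ 0.39566958 -0.15699186] side [ 0.52411775 -0.11148551] [ 0.3999258  -0.15823037]
corner [ 0.61381098 -0.12588933]
corner [ 0.64714042 -0.25252607]
corner [ 0.38365526 -0.31874342]
corner [ 0.35165367 -0.19403068]
side corner [ 0.64435342 -0.25227664] [ 0.61389226 -0.1224421 ] [ 0.4017085  -0.31810385]
locker [ 0.49941162 -0.22251403 -1.31594057 -0.09669742] -75.39784074283934 [[-0.1, 0.1], [-0.4, 0.3], [0.3, -0.6], [-0.2, -0.3], [1.7, -0.8], [-2.7, 0.6], [1.7, -0.6], [0.0, 2.4], [-0.7, -0.1], [0.8, -0.5], [0.0, 0.0]]
[[ 0.52196707 -0.11671284  0.225     ]
 [ 0.39423071 -0.14999081  0.225     ]]
pole [ 0.53762956  0.32879253 -1.55341095] -89.00389109762388 [[-0.2, 0.0], [-0.7, -0.1], [0.1, -0.6], [0.3, -0.8], [0.6, 0.6]]
```

Run:
```python
import cv2,numpy as np
a=cv2.imread("pics/top0.png")[135:265,325:445];b=cv2.imread("pics/side0.png")[90:220,280:400]
f=lambda x:cv2.resize(x,None,fx=3.3,fy=4.5,interpolation=cv2.INTER_CUBIC)
cv2.imwrite("pics/lk.png",np.hstack([f(a),f(b)]))
```

```text
(no output)
```

View pics/lk.png

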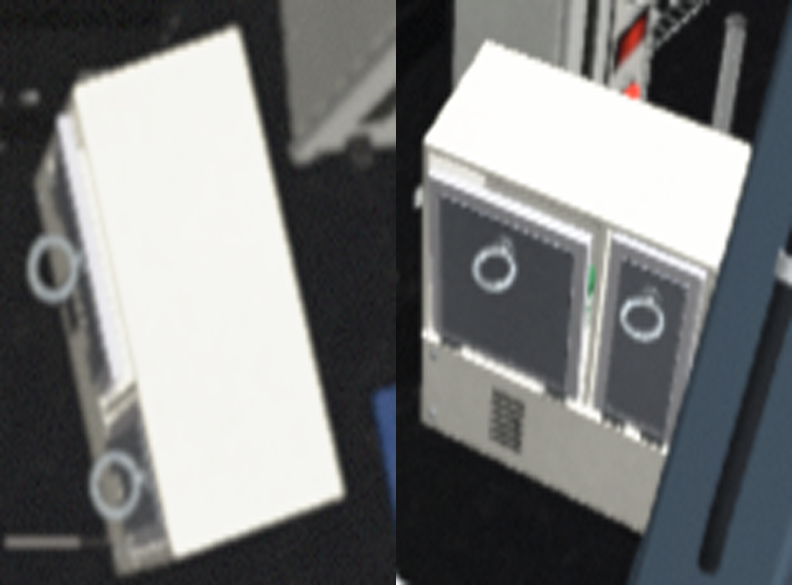

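The top crop shows the pole along world -y, with its tail at (57,200) and its hook at (266,196). The eyes are at (527,187) and (575,307). The wide eye stands about 12 mm too far forward and a white strip shows behind that hatch's top edge, so the hatch looks slightly ajar. I'll fit its angle.

```bash
cat >> m.py <<'E'
def P(p):
    a=p[3];return T(p,[[-.065,.135,.27],[.065,.135,.27],[.065,-.135,.27],[-.065,-.135,.27],[-.060-.029*np.cos(a)-.12*np.sin(a),.0485,.105+.12*np.cos(a)-.029*np.sin(a)],[-.089,-.0835,.225]])
f=lambda p:np.concatenate([w*(proj(n,P(p)[i])[0]-uv) for n,uv,i,w in obs])
r=least_squares(f,[.5,-.22,-1.3,.0],loss="soft_l1");print("LOCKER",r.x,np.degrees(r.x[2]),f(r.x).round(1).reshape(-1,2).tolist());print(P(r.x)[4:])
E
cat >> h.py <<'E'
def go(target,head=None):
    "rows needed: tool x,y,z shift (mm) after roll (units)"
    o=robot.get_obs();q=o["tool_rot"];h=2*np.arctan2(q[1],q[0]);roll=0
    if head is not None: roll=-np.degrees((head-h+np.pi)%(2*np.pi)-np.pi)/10;h=head
    d=np.array(target)-o["position"]
    print("t",round(o["time"],2),"pos",o["position"].round(4),"q",q.round(4),"roll",round(roll,2),"xyz mm",(1e3*np.array([np.cos(h)*d[0]+np.sin(h)*d[1],np.sin(h)*d[0]-np.cos(h)*d[1],-d[2]])).round(1))
E
python3 m.py|tail -4; python3 -c "
from h import *
import numpy as np
go([.5376,.3288,.45],np.radians(91))"
```

```text
pole [ 0.53762956  0.32879253 -1.55341095] -89.00389109762388 [[-0.2, 0.0], [-0.7, -0.1], [0.1, -0.6], [0.3, -0.8], [0.6, 0.6]]
LOCKER [ 0.49941441 -0.22244305 -1.32111507  0.0967435 ] -75.69431768090264 [[0.1, -0.1], [-0.2, 0.3], [-0.0, -0.4], [-0.5, -0.4], [0.1, -0.5], [-0.1, -0.3], [1.0, 1.0], [0.7, 0.8], [-0.5, -0.2], [0.8, -0.6], [0.0, 0.0]]
[[ 0.52158842 -0.11311842  0.22163769]
 [ 0.39651218 -0.15683527  0.225     ]]
t 0.7 pos [ 0.2125 -0.5878  0.2446] q [0.985  0.1725 0.     0.    ] roll -7.11 xyz mm [ 910.7  341.1 -205.4]
```

```bash
python3 -m jog '[0.087,0,0,-0.03,-1,0.087,0,0,-0.03,-1,0.087,0,0,-0.03,-1,0.087,0,0,-0.03,-1,0.087,0,0,-0.03,-1,0.087,0,0,-0.03,-1,0.087,0,0,-0.02,-1,0.087,0,0,0,-0.11]'; python3 -c "
from h import *
go([.5376,.3288,.445],np.radians(91))"
```

```text
time: 1.7
position: [0.2126, -0.5884, 0.4465]
tool_rot: [0.701, 0.713, -0.001, 0.002]
ft_force: [0.2, -0.3, 0.2]
grip_width: 0.087
grip_force: 0.0
t 1.7 pos [ 0.2126 -0.5884  0.4465] q [ 0.7014  0.7127 -0.0013  0.0018] roll -0.01 xyz mm [911.3 340.9   1.5]
```

```bash
python3 -m jog '[0.087,0.03,0.05,0,0,0.087,0.03,0.05,0,0,0.087,0.03,0.05,0,0,0.087,0.03,0.05,0,0,0.087,0.03,0.05,0,0,0.087,0.05,0.006,0,0,0.087,0.05,0.006,0,0,0.087,0.05,0.006,0,0,0.087,0.05,0.006,0,0,0.087,0.05,0.006,0,0,0.087,0.05,0.006,0,0,0.087,0.05,0.006,0,0,0.087,0.05,0.006,0,0,0.087,0.05,0.006,0,0,0.087,0.05,0.006,0,0,0.087,0.05,0.006,0,0,0.087,0.05,0.006,0,0,0.087,0.05,0.006,0,0,0.087,0.05,0.006,0,0,0.087,0.03,0.003,0,0]'; python3 -c "
from h import *
go([.5376,.3288,.079],np.radians(91))"
```

```text
time: 4.2
position: [0.5338, 0.3, 0.4425]
tool_rot: [0.701, 0.713, -0.001, -0.001]
ft_force: [0.4, -0.4, -0.3]
grip_width: 0.0869
grip_force: 0.0
t 4.2 pos [0.5338 0.3    0.4425] q [ 0.7014  0.7128 -0.0012 -0.0008] roll -0.01 xyz mm [ 28.7   4.3 363.5]
```

```bash
python3 -m jog '[0.07,0.0287,0.0043,0.0035,0,0.07,0,0,0.05,0,0.07,0,0,0.05,0,0.07,0,0,0.05,0,0.07,0,0,0.05,0,0.07,0,0,0.05,0,0.07,0,0,0.04,0,0.07,0,0,0.02,0,0.07,0,0,0,0,0.07,0,0,0,0]'; python3 -c "
from h import *
go([.5376,.3288,.079],np.radians(91))
cv2.imwrite('pics/t1.png',cv2.resize(robot.camera('top')[150:260,120:300],None,fx=3,fy=3))
cv2.imwrite('pics/s1.png',cv2.resize(robot.camera('side')[180:350,120:320],None,fx=3,fy=3))
"
```

```text
time: 5.45
position: [0.5385, 0.3267, 0.1314]
tool_rot: [0.701, 0.713, 0.0, 0.0]
ft_force: [0.5, 0.3, 0.4]
grip_width: 0.0703
grip_force: 0.0
t 5.45 pos [0.5385 0.3267 0.1314] q [7.014e-01 7.127e-01 3.000e-04 1.000e-04] roll -0.01 xyz mm [ 2.1 -0.9 52.4]
```

View pics/s1.png

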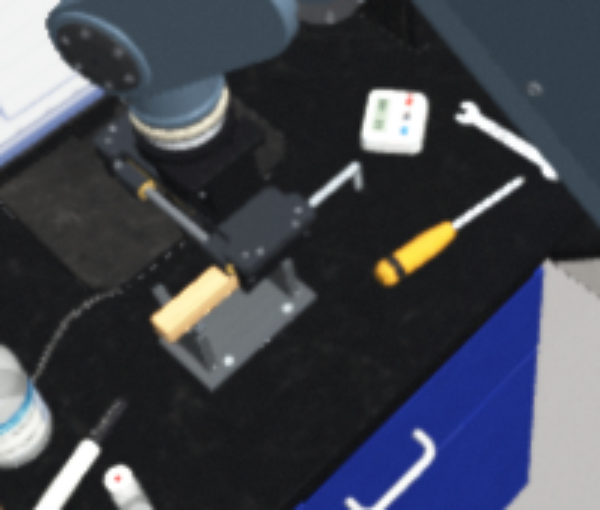

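The gripper straddles the handle midway between the uprights (about (235,265)). I'll descend and close.

```bash
python3 -m jog '[0.07,0.002,-0.001,0.02,0,0.07,0,0,0.02,0,0.07,0,0,0.0125,0,0.07,0,0,0,0,0.04,0,0,0,0,0.02,0,0,0,0,0.01,0,0,0,0,0.01,0,0,0,0,0.01,0,0,0,0]' 40; python3 -c "
from h import *
go([.5376,.3288,.079],np.radians(91))"
```

```text
time: 6.68
position: [0.5373, 0.3286, 0.0787]
tool_rot: [0.701, 0.713, 0.0, 0.0]
ft_force: [0.1, 0.2, -1.0]
grip_width: 0.0279
grip_force: 0.0
t 6.67 pos [0.5373 0.3286 0.0787] q [7.011e-01 7.131e-01 1.000e-04 0.000e+00] roll -0.0 xyz mm [ 0.2  0.3 -0.3]
```

Not quite closed yet. Close fully, then lift straight up.

```bash
python3 -m jog '[0.01,0,0,0,0,0.01,0,0,0,0,0.01,0,0,0,0,0.01,0,0,0,0]' 40;  python3 -m jog '[0.01,0,0,-0.01,0,0.01,0,0,-0.02,0,0.01,0,0,-0.04,0,0.01,0,0,-0.04,0,0.01,0,0,-0.04,0,0.01,0,0,-0.04,0,0.01,0,0,0,0]'
python3 - <<'E'
from h import *
L=np.array([.49941,-.22244,-1.32112])
o=robot.get_obs();print(o["grip_width"],o["grip_force"])
def tcp(a,fo,up):   # hook centre at eye(a) + fo forward, tip 'up' mm rel. eye ; pole yaw = locker yaw
    X=[-.060-.029*np.cos(a)-.12*np.sin(a)-fo-.160,.0485,.105+.12*np.cos(a)-.029*np.sin(a)+up+.0355+.003]
    return T(L,X)[0]
print(tcp(.097,0,.06)); go(tcp(.097,0,.06),L[2]+np.pi)
for a in(.097,.2,.3,.4,.5,.6,.7,.8): print(a,((tcp(a,.0,0)-tcp(.097,0,0))@np.c_[[-np.cos(L[2]),-np.sin(L[2]),0],[0,0,1]]*1e3).round(1))
cv2.imwrite('pics/s2.png',cv2.resize(robot.camera('side')[80:330,140:420],None,fx=2.4,fy=2.4))
E
```

```text
time: 7.18
position: [0.5375, 0.3286, 0.0786]
tool_rot: [0.701, 0.713, 0.0, 0.0]
ft_force: [1.5, 0.4, -0.6]
grip_width: 0.0222
grip_force: 40.0
time: 8.05
position: [0.5389, 0.3294, 0.2728]
tool_rot: [0.701, 0.713, 0.004, 0.002]
ft_force: [-0.2, -1.2, -2.1]
grip_width: 0.0214
grip_force: 40.0
0.02135755204439036 39.99988934956491
[0.4820427  0.0419523  0.32012731]
t 8.05 pos [0.5389 0.3294 0.2728] q [0.701  0.7131 0.0038 0.0016] roll -1.33 xyz mm [-264.5 -126.1  -47.4]
0.097 [0. 0.]
0.2 [11.8 -4.8]
0.3 [ 22.7 -10.6]
0.4 [ 33.  -17.4]
0.5 [ 42.5 -25.2]
0.6 [ 51.2 -34. ]
0.7 [ 59.  -43.5]
0.8 [ 65.8 -53.8]
```

View pics/s2.png

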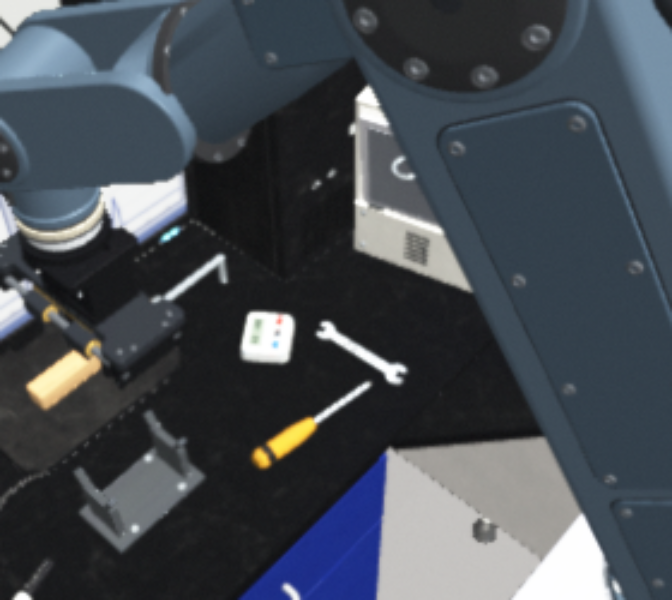

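```bash
python3 -m jog '[0.01,0,0,-0.025,-0.7,0.01,0,0,-0.0224,-0.63,0.01,-0.02,-0.025,0,0,0.01,-0.025,-0.025,0,0,0.01,-0.03,-0.026,0,0,0.01,-0.03,-0.025,0,0,0.01,-0.03,-0.025,0,0,0.01,-0.03,0,0,0,0.01,-0.03,0,0,0,0.01,-0.03,0,0,0,0.01,-0.025,0,0,0,0.01,-0.0145,0,0,0,0.01,0,0,0,0,0.01,0,0,0,0,0.01,0,0,0,0]'
cat > chk.py <<'E'
from h import *
L=np.array([.49941,-.22244,-1.32112])
def tcp(a,fo,up):
    X=[-.060-.029*np.cos(a)-.12*np.sin(a)-fo-.160,.0485,.105+.12*np.cos(a)-.029*np.sin(a)+up+.0355+.003]
    return T(L,X)[0]
E
python3 - <<'E'
from chk import *
go(tcp(.097,0,.06),L[2]+np.pi)
a=robot.camera('top')[135:265,240:400];b=robot.camera('side')[90:220,230:390]
f=lambda x:cv2.resize(x,None,fx=2.5,fy=4,interpolation=cv2.INTER_CUBIC)
cv2.imwrite("pics/h3.png",np.hstack([f(a),f(b)]))
e=tcp(.097,0,0);tip=np.r_[T(L,[-.060-.029*np.cos(.097)-.12*np.sin(.097),.0485,.2816])[0]]
for n in("top","side"):print(n,proj(n,tip),proj(n,tip+[0,0,.032]))
E
```

```text
time: 9.98
position: [0.48, 0.042, 0.3158]
tool_rot: [0.613, 0.79, 0.0, -0.0]
ft_force: [-0.7, 0.6, -1.0]
grip_width: 0.0214
grip_force: 40.0
t 9.97 pos [0.48   0.042  0.3158] q [ 6.134e-01  7.898e-01  0.000e+00 -3.000e-04] roll 0.0 xyz mm [-0.6  2.  -4.3]
top [[343.70067216 190.0113597 ]] [[345.46531102 187.69734283]]
side [[311.44015729 133.23967583]] [[312.1016333  123.80364892]]
```

View pics/h3.png

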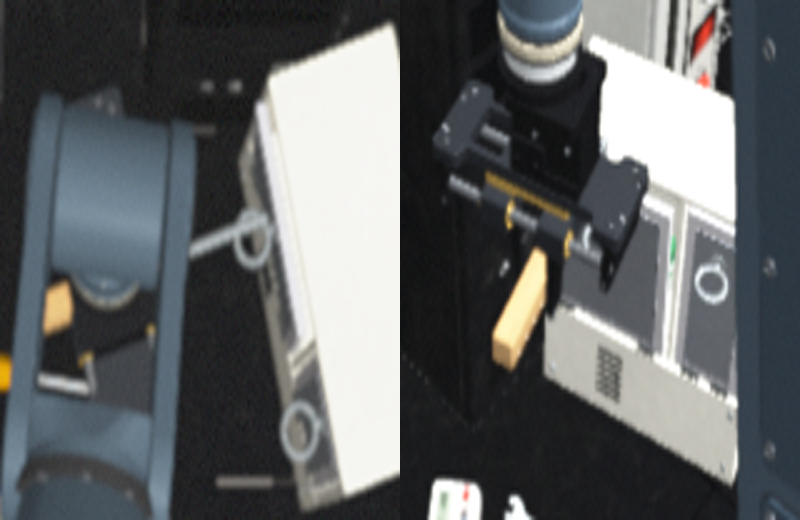

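The rod end is at crop (266,217), within 1 px of the prediction, and over the ring. I'll correct 2 mm sideways and lower the hook in.

```bash
python3 -m jog '[0.01,-0.0006,0.002,0,0,0.01,0,0,0.01,0,0.01,0,0,0.01,0,0.01,0,0,0.01,0,0.01,0,0,0.01,0,0.01,0,0,0.01,0,0.01,0,0,0.01,0,0.01,0,0,0,0]'
python3 - <<'E'
from chk import *
print(robot.get_obs()["ft_force"]);go(tcp(.097,0,-.018),L[2]+np.pi)
E
```

```text
time: 11.08
position: [0.4819, 0.0411, 0.255]
tool_rot: [0.614, 0.789, -0.001, -0.001]
ft_force: [-1.2, 0.2, -0.4]
grip_width: 0.0218
grip_force: 40.0
[-1.1892575   0.15965099 -0.37816661]
t 11.07 pos [0.4819 0.0411 0.255 ] q [ 6.138e-01  7.894e-01 -5.000e-04 -9.000e-04] roll -0.0 xyz mm [ 0.7  0.4 12.9]
```

```bash
python3 -m jog '[0.01,0,0,0.007,0,0.01,0,0,0.006,0,0.01,0,0,0,0]'
python3 - <<'E'
from chk import *
print(robot.get_obs()["ft_force"]);go(tcp(.097,0,-.018),L[2]+np.pi)
a=robot.camera('top')[150:230,280:400];robot.camera('side')
cv2.imwrite("pics/h4.png",cv2.resize(a,None,fx=5,fy=5,interpolation=cv2.INTER_CUBIC))
print([(d["extent"],d["conf"]) for d in robot.look_for("top","wide_eye")])
E
```

```text
time: 11.45
position: [0.4821, 0.0411, 0.2425]
tool_rot: [0.614, 0.789, -0.0, -0.0]
ft_force: [-0.1, -0.6, -1.5]
grip_width: 0.0217
grip_force: 40.0
[-0.14222929 -0.63800306 -1.53505262]
t 11.45 pos [0.4821 0.0411 0.2425] q [ 6.138e-01  7.894e-01 -3.000e-04 -5.000e-04] roll -0.0 xyz mm [0.8 0.1 0.4]
[([345.9, 193.0, 28.5, 65.2], 0.57)]
```

View pics/h4.png

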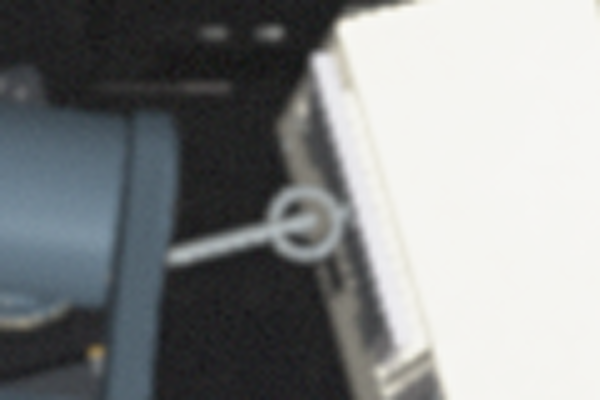

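The hook is inside the ring: ring centre at (306,222), rod end at (312,218). I'll pull along the arc.

```bash
python3 -m jog '[0.01,0.005,0,0,0,0.01,0.005,0,0.001,0,0.01,0.006,0,0.0024,0,0.01,0.0058,0,0.0027,0,0.01,0.0055,0,0.003,0,0.01,0.0054,0,0.003,0,0.01,0.0052,0,0.0035,0,0.01,0.0051,0,0.0036,0,0.01,0.0048,0,0.0041,0,0.01,0.0047,0,0.0042,0,0.01,0.0087,0,0.009,0,0.01,0.0078,0,0.0095,0]'
python3 - <<'E'
from chk import *
print(robot.get_obs()["ft_force"]);go(tcp(.7,.01,-.02),L[2]+np.pi)
a=robot.camera('top')[150:230,280:400]
cv2.imwrite("pics/h5.png",cv2.resize(a,None,fx=5,fy=5,interpolation=cv2.INTER_CUBIC))
E
```

```text
time: 13.1
position: [0.4655, 0.1075, 0.1961]
tool_rot: [0.613, 0.79, -0.001, 0.001]
ft_force: [1.8, -8.0, -6.3]
grip_width: 0.0217
grip_force: 40.0
[ 1.83590783 -7.97401449 -6.27619174]
t 13.1 pos [0.4655 0.1075 0.1961] q [ 6.134e-01  7.897e-01 -7.000e-04  8.000e-04] roll 0.0 xyz mm [ 1.4 -0.2 -0.5]
```

View pics/h5.png

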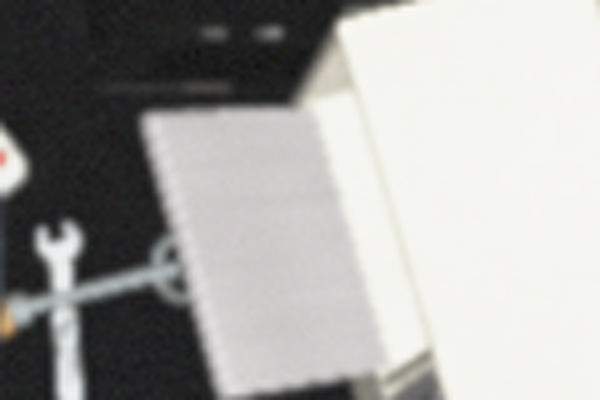

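The hatch is at about 0.7 rad with the hook still in its ring at (178,268). I'll slip out forward and up, then let it sink.

```bash
python3 -m jog '[0.01,0.006,0,-0.006,0,0.01,0.009,0,-0.01,0,0.01,0.012,0,-0.012,0,0.01,0.015,0,-0.015,0,0.01,0.02,0,-0.015,0,0.01,0.02,0,-0.01,0,0.01,0,0,0,0,0.01,0,0,0,0,0.01,0,0,0,0,0.01,0,0,0,0,0.01,0,0,0,0,0.01,0,0,0,0,0.01,0,0,0,0,0.01,0,0,0,0,0.01,0,0,0,0,0.01,0,0,0,0]'
python3 - <<'E'
from chk import *
print(robot.get_obs()["ft_force"]);go([.5376,.3288,.18],np.radians(91))
a=robot.camera('top')[140:260,230:400];b=robot.camera('side')[90:260,230:400]
cv2.imwrite("pics/h6.png",np.hstack([cv2.resize(x,(400,400)) for x in(a,b)]))
def hp(a,s,y): return T(L,[-.060-.005*np.cos(a)-s*np.sin(a),y,.105+s*np.cos(a)-.005*np.sin(a)])[0]
for a in(1.4,1.5,1.57):
  q=[(proj("top",hp(a,.153,y))[0]-[230,140])*[400/170,400/120] for y in(.125,-.028)]
  print(a,np.round(q,1).tolist())
E
```

```text
time: 15.15
position: [0.4452, 0.1875, 0.265]
tool_rot: [0.614, 0.789, 0.0, 0.0]
ft_force: [0.4, -0.4, -2.3]
grip_width: 0.0221
grip_force: 40.0
[ 0.3773071  -0.43179379 -2.33369749]
t 15.15 pos [0.4452 0.1875 0.265 ] q [0.6138 0.7895 0.     0.    ] roll 1.33 xyz mm [139.7  94.8  85. ]
1.4 [[141.3, 146.2], [176.4, 323.5]]
1.5 [[139.8, 150.0], [174.6, 325.5]]
1.57 [[139.5, 152.3], [174.0, 326.6]]
```

View pics/h6.png

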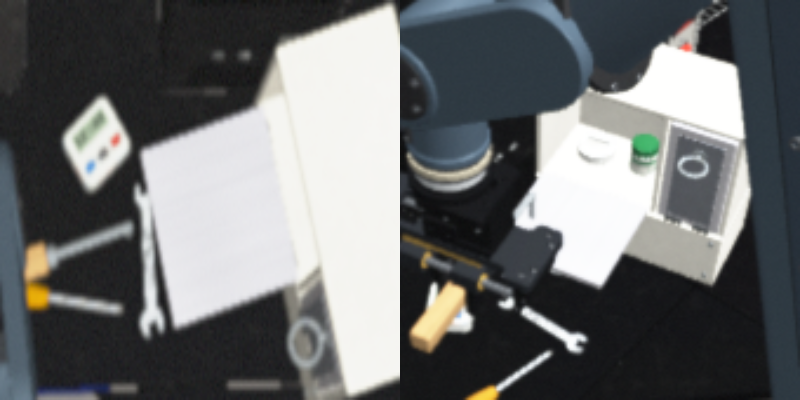

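The hatch's outer corners at (141,149) and (174,328) match the prediction for about 1.5–1.57 rad, so it is open. The narrow hatch is shut. Now I'll take the pole back above the rest.

```bash
python3 -m jog '[0.01,0,0,0,0.7,0.01,0,0,0,0.63,0.01,0.02,0.014,0,0,0.01,0.03,0.02,0.01,0,0.01,0.03,0.02,0.02,0,0.01,0.03,0.02,0.025,0,0.01,0.02,0.014,0.02,0,0.01,0.0097,0.0068,0.01,0,0.01,0,0,0,0,0.01,0,0,0,0,0.01,0,0,0,0]'
python3 - <<'E'
from chk import *
print(robot.get_obs()["ft_force"]);go([.5375,.3286,.0786],np.radians(91))
a=robot.camera('top');b=robot.camera('side')
p=[.5375,.3286,np.radians(-89)];z=robot.get_obs()["position"]-[0,0,.003]
p[:2]=z[:2]
for X in([.1635,0,z[2]],[.07,0,z[2]]):print(proj("top",T(p,X)),proj("side",T(p,X)))
print(proj("side",T(p,[.16,0,z[2]-.0355])))
for n in("top","side"):
  print([(d["extent"],d["conf"]) for d in robot.look_for(n,"hook_pole")])
cv2.imwrite("pics/h7.png",np.hstack([cv2.resize(x,(400,400)) for x in(a[150:250,140:240],b[160:320,140:300])]))
E
```

```text
time: 16.62
position: [0.5377, 0.3282, 0.1811]
tool_rot: [0.701, 0.713, 0.001, 0.0]
ft_force: [0.5, 0.0, -1.4]
grip_width: 0.0214
grip_force: 40.0
[ 0.50032988  0.00831865 -1.38909133]
t 16.62 pos [0.5377 0.3282 0.1811] q [7.013e-01 7.129e-01 5.000e-04 3.000e-04] roll -0.01 xyz mm [  0.5  -0.2 102.5]
[[233.97353702 191.39998029]] [[237.26601757 210.90664274]]
[[198.86022688 192.57627328]] [[211.02316589 232.14424537]]
[[237.46035115 220.26419417]]
[([207.3, 194.4, 45.6, 14.2], 0.75), ([360.2, 201.6, 143.2, 120.0], 0.68)]
[([201.4, 240.9, 75.9, 56.6], 0.87)]
```

View pics/h7.png

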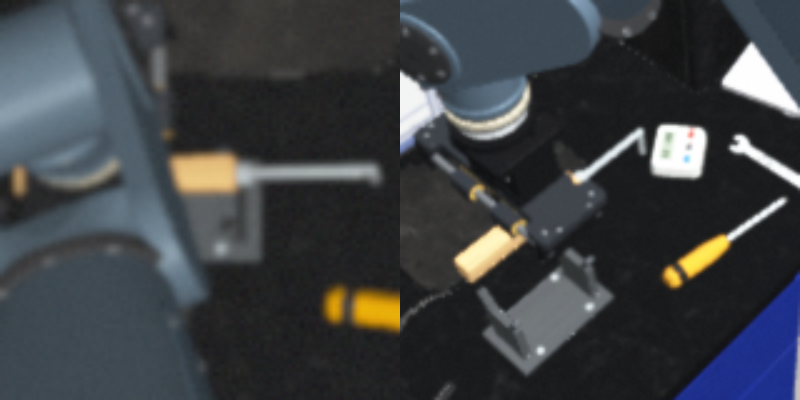

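The pole sits in the grip as it did when picked up: tip at side px (236.9,220.5), predicted (237.5,220.3). I'll lower it into the rest.

```bash
python3 -m jog '[0.01,0.0005,0,0.02,0,0.01,0,0,0.02,0,0.01,0,0,0.02,0,0.01,0,0,0.015,0,0.01,0,0,0.01,0,0.01,0,0,0.008,0,0.01,0,0,0.005,0,0.01,0,0,0.002,0,0.01,0,0,0,0,0.01,0,0,0,0]'
python3 - <<'E'
from chk import *
print(robot.get_obs()["ft_force"]);go([.5375,.3286,.0786],np.radians(91))
E
```

```text
time: 18.08
position: [0.5379, 0.3293, 0.0803]
tool_rot: [0.701, 0.713, 0.0, 0.0]
ft_force: [-0.9, 0.4, -0.8]
grip_width: 0.0213
grip_force: 40.0
[-0.93812305  0.4129855  -0.83374356]
t 18.07 pos [0.5379 0.3293 0.0803] q [7.011e-01 7.131e-01 4.000e-04 2.000e-04] roll -0.0 xyz mm [-0.7 -0.4  1.7]
```

```bash
python3 -m jog '[0.01,0,0,0.0015,0,0.01,0,0,0,0,0.03,0,0,0,0,0.05,0,0,0,0,0.07,0,0,0,0,0.07,0,0,0,0,0.07,0,0,0,0,0.07,0,0,0,0]'; python3 -m jog '[0.07,0,0,-0.01,0,0.07,0,0,-0.03,0,0.07,0,0,-0.04,0,0.07,0,0,-0.05,0,0.07,0,0,-0.05,0,0.07,0.03,-0.03,-0.05,0,0.07,0.05,-0.03,0,0,0.07,0.05,-0.03,0,0,0.07,0.05,-0.03,0,0,0.07,0,0,0,0,0.07,0,0,0,0]'
python3 - <<'E'
from chk import *
a=robot.camera('top');b=robot.camera('side')
po=lambda z:[proj("top",T([.53763,.32879,-1.55341],X))[0].round(1).tolist() for X in([-.075,0,.087],[.07,0,.087],[.1635,0,.076])]
print(po(0))
cv2.imwrite("pics/h8.png",np.hstack([cv2.resize(x,(400,400)) for x in(a[110:290,130:410],b[80:330,140:420])]))
E
```

```text
time: 19.08
position: [0.5377, 0.3292, 0.0784]
tool_rot: [0.701, 0.713, 0.0, -0.0]
ft_force: [-0.0, 0.8, 0.3]
grip_width: 0.0677
grip_force: 0.0
time: 20.45
position: [0.416, 0.5055, 0.3065]
tool_rot: [0.701, 0.713, 0.0, 0.0]
ft_force: [-0.5, -0.1, -0.4]
grip_width: 0.0702
grip_force: 0.0
[[152.3, 199.7], [203.4, 198.0], [236.6, 197.5]]
```

View pics/h8.png

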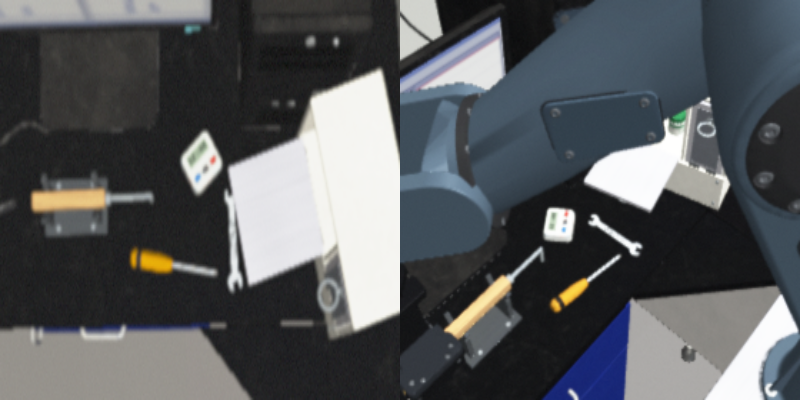

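The pole lies in the rest with its hook down: its end is at (152,198), as at the start. The narrow hatch is shut. I'll check the open angle against the side view, where the hatch's outer corners are at (587,183) and (650,210).

Run:
```python
from chk import *
b=cv2.imread("pics/h8.png")[:,400:]
g=cv2.cvtColor(b,cv2.COLOR_BGR2GRAY)
c=cv2.cornerSubPix(g,np.array([[[186,183]],[[250,210]]],np.float32),(6,6),(-1,-1),(3,30,.01))[:,0]
print("seen",np.c_[140+(c[:,0]+.5)*.7-.5,80+(c[:,1]+.5)*.625-.5])
def hp(a,s,y,f): return T(L,[-.060-f*np.cos(a)-s*np.sin(a),y,.105+s*np.cos(a)-f*np.sin(a)])[0]
for a in(1.3,1.4,1.5,1.57):
  print(a,[proj("side",hp(a,.153,y,f))[0].round(1).tolist() for y in(.125,-.028) for f in (.005,-.003)])
print([(d["extent"],round(d["conf"],2)) for n in("top","side") for d in robot.look_for(n,"hook_pole")])
```

```text
seen [[267.90515 193.04517]
 [314.8971  211.83878]]
1.3 [[269.5, 184.6], [269.8, 182.2], [317.4, 202.5], [317.9, 200.1]]
1.4 [[269.2, 188.8], [269.3, 186.6], [316.6, 206.7], [317.0, 204.5]]
1.5 [[269.1, 192.6], [269.1, 190.7], [316.0, 210.5], [316.3, 208.6]]
1.57 [[269.2, 195.1], [269.1, 193.3], [315.8, 213.0], [316.0, 211.2]]
[([193.7, 198.4, 78.7, 13.4], 0.58)]
```

The corners match 1.57 rad on the hatch's upper face, so it is fully open. The gripper is clear of everything; handing in.

```bash
python3 -c "
from rig import robot
print(robot.hand_in())"
```

```text
the job is handed in; nothing more can be done
None
```

The wide hatch was pulled fully open (about 1.57 rad in the side view), the narrow hatch stayed shut, the pole is back in its rest, and the job was handed in at about 20 s.

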